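# Refit the loudspeaker grille in the radio shack

### The job

The radio shack's loudspeaker lies face up on the desk and its round grille is sitting loosely on top of the locating pin. With a fingertip, turn the grille round until the notch in its rim comes over the pin, then press it down until it is fully home. Do not grip it, lift it or force it, leave the other things on the desk where they are, and finish with your hand clear.

Things in the scene. Friction and masses are not known exactly. Their poses are not given: they have to be found in the camera images.
- speaker: Dark steel loudspeaker case lying on its back, 170 x 170 x 64 mm high, fixed. Origin at the centre of its underside, z up; the grille turns about this vertical line. On its face a round aluminium surround, 140 mm across, 4 mm thick, has one round ear, 26 mm across, at the case's -x side, which carries the locating pin. A 12 mm high volume knob stands in the +x -y corner.
- pin_tip (a point): Centre of the locating pin's tip: upright steel pin, 11 mm across, its nose rounded to a flat 8 mm across, on the surround's ear, 57 mm from the grille's axis; the tip is 79 mm above the desk. From above the rim hides the pin, but the ear that carries it stands out beyond the round surround.
- grille: Black round grille, 124 mm across, on a centre post: turns freely either way (0.03 N m of drag, stays where left) and slides up and down with about 6 N of drag. Origin on its axis at the rim's underside, z up; the notch lies along its -x axis. Rim 12 mm wide, 10 mm high, its underside 79 mm above the desk while it rides on the pin; fully home 10 mm lower, rim top level with the pin's tip.
- notch (a point): Middle of the notch, at the rim's top, 57 mm from the axis. It is a gap through the rim's full width and height, about 20 mm wide, at the outer end of one rib. The grille goes down only with the notch over the pin: within about 4 degrees the pin's rounded nose guides it in; pressed elsewhere the rim flexes (about 4 mm at 20 N) and springs back.
- rib (a point): Middle of the top of the rib that points at the notch, 36 mm from the axis. Three straight ribs, 7 mm wide, 120 degrees apart, run from the hub out to 49 mm from the axis. Their tops are level with the hub's, 9 mm above the rim and 12 mm above the flat perforated sheet between them, so a fingertip can push on a rib's side.
- hub_top (a point): Centre of the flat top of the grille's round hub, 34 mm across, on the axis of turning: the place to press. 98 mm above the desk while the grille rides on the pin, 88 mm when fully home.
- turn (a joint): Angle of the grille about its vertical axis relative to the loudspeaker case, rad, growing anticlockwise seen from above; 0 (or any whole turn, 6.283) has the notch exactly over the pin.
- press (a joint): How far the grille has gone down from riding on the pin, m: 0 riding on the pin, 0.010 fully home, negative when it has been pulled up. Once aligned it takes a push of about 3 to 8 N and stays where it is left. It is brittle plastic: over 35 N from the fingers, counting both sides of a grip, breaks it.
- screwdriver: Loose screwdriver, 170 mm long, lying on the desk beside the loudspeaker; origin at the underside. Leave alone.
- tape: Loose roll of paper tape, 74 mm across, 19 mm high, lying flat near the loudspeaker; origin at the centre of its underside. Leave alone.
- mic: Loose black hand microphone, 88 x 56 x 26 mm, lying behind the loudspeaker; origin at its underside. Leave alone.
- mug: White mug, 78 mm across and 92 mm high, with a handle, standing near the loudspeaker; origin at the centre of its underside. Leave alone.
- mouse: Black computer mouse, 104 x 60 x 34 mm, on a grey mat at the right; origin at its underside. Leave alone.
- paddle: Twin-lever Morse paddle on a heavy steel base 85 x 75 mm, 40 mm high; origin at its underside. Leave alone.
- cleaner: Spray can of contact cleaner, 52 mm across and 150 mm high, standing at the left; origin at the centre of its underside. Leave alone.

How it is judged:
At the end, for the whole second after the job is handed in: The grille is down at least 8 of its 10 mm with its notch round the pin (notch centre within 6 mm of the pin's axis) and at rest, and each of the seven loose things is within 30 mm of where it stood (value of joint press above 0.008 m and horizontal distance between notch and pin_tip below 0.006 m and velocity of joint turn between -0.05 and 0.05 rad/s and distance of each of screwdriver, tape, mic, mug, mouse, paddle, cleaner from where it was at the start of the episode below 0.03 m); the robot touches nothing.
It fails at once if the grille is lifted: pulled up by more than 3 mm (value of joint press below -0.003 m).
It fails at once if the grille is gripped or forced: more than 35 N between the fingers and the grille (contact force between the fingers and grille above 35 N).
It fails at once if one of the other things on the desk is moved by more than 30 mm (distance of any of screwdriver, tape, mic, mug, mouse, paddle, cleaner from where it was at the start of the episode above 0.03 m).
It also fails if it takes over 58 s, if anything falls off the work surface, if the arm or the gripper's body presses on something with over 40 N, if the wrist force passes 120 N, or if a joint passes its speed limit or range.

### The arm

A 7-joint arm with a two-finger parallel gripper is mounted at the origin on the work surface. World frame = base frame: x ahead of the robot, y to its left, z up, the work surface at z = 0. Lengths are in m, angles in rad, forces in N, time in s.
With the tool pointing down it reaches from about 0.4 to 0.85 m from the base axis. Payload 4.5 kg.
Tool frame: the origin (TCP) lies midway between the tips of the shut fingers; the grasp point (between the pads) lies 19 mm behind it; z points along the fingers, y is the line along which they close (so a half turn about z gives the same grasp; the last joint's range is limited). The gripper opens to 88 mm and grips with 3 to 60 N. Pads are 18 mm wide; open, the fingers measure 123 mm over their backs; the gripper's body (75 mm by 187 mm) begins 45 mm behind the grasp point.
Start: joints at [-1.307, 0.689, -0.195, 1.565, 0.157, 0.902, -0.215], TCP at [0.142, 0.609, 0.239] pointing down, gripper open.
Joint ranges: [-3.01, 3.01], [-0.46, 2.08], [-1.47, 1.51], [0.13, 2.56], [-1, 4.14], [0.04, 2.09], [-2.66, 2.66]. Speed limits (rad/s): [2.57, 2.57, 3.14, 3.14, 3.14, 3.14, 3.14].

### API

Orientations are given as a unit quaternion [x, y, z, w].
In Python, from plant import r gives the robot as it stands.
- The arm moves only by the tool carry_out, never from a script. Its argument "plan" is a list of rows, each an object with "rot": the turn, a rotation vector about the tool's x, y, z in rad, a list of three; "xyz": the shift along the tool's x, y, z in m, a list of three; "grip": the closure in counts, from 0 (fully open) to 255 (shut). In form: [{"rot": [wx, wy, wz], "xyz": [dx, dy, dz], "grip": grip}, ...]. A call has 1 to 8 rows; each row is the pose to reach, as a shift and turn from the pose commanded when the call began, along the tool's axes at that moment; what a row does not reach only later rows make up. A row lasts 1/12 s, in which the tool goes at most 41.7 mm and 7.16 degrees, less where a joint would pass 70% of its speed; a pose out of reach is approached as far as the arm can. A call with a gripper value outside its range is refused whole. The fingers move at their own pace and stop on an object; "squeeze" is the grip in N (left out, the last holds). Time passes only in rows, so rows that repeat a pose let the fingers close. It gives the time, the measured TCP pose, the force, the opening and the grip force at its end, in the units of the state.
- r.get_state(): the state, without advancing time (a new reading comes with each control period).
- r.snapshot(name): name is "scene" or "top" or "wrist"; returns the picture (480x640x3 uint8, red, green, blue); there is no depth.
- r.camera_params(name): a dict with "fx", "fy", "cx", "cy" (pixels), "distortion" ([k1, k2, p1, p2, k3] as OpenCV has them; the pictures are not rectified), "position" and "attitude" of the camera in the world; the wrist camera has in their place "hand_eye" (4x4, takes a point from camera to tool coordinates, whose origin is the TCP and whose axes are the flange's). Camera axes: x right, y down, z forward; pixel columns grow to the right and rows downward; lengths in m; the calibration is good to about 2 mm. A picture is of the moment at which its call begins: read the wrist's pose just before it. camera_params takes no time and is no camera call.
- r.finish_job(): hands the job in; it is judged then, once.
The state is a dict: "clock": time; "q": joint angles; "qd": joint speeds; "joint_torque": joint torques, N m; "tool_pos": TCP position; "eef_rot": TCP orientation; "contact_force": force on the tool from outside, world axes, zero at the start; "moment": the same for the moment, N m; "opening": opening from 0.0 (shut) to 1.0 (fully open); "finger_force": force on a finger pad.
Only numpy, scipy, OpenCV 4.12 (cv2) and the standard library are available. Lean on these libraries where they do the work, as an engineer would, in place of code of your own. Each camera call takes 0.05 s, during which the arm holds its last target. There are 200 camera calls.

## Working session

There is one attempt and no reset: what is moved stays moved. The work goes in short steps, Python scripts to look and compute and a tool call to move; the robot and the scene stay as the last step left them, time stands still between calls to the robot, and variables do not carry over. Pictures are saved under pics/ and viewed, at most 10 in all, crops included, and the job is handed in when it is done.

Besides the shell and the picture viewer there is one more tool, called after "Call:" as name(argument=value, ...), one argument or row to a line, values as JSON. carry_out: Moves the arm, as the interface text tells. Its arguments: {"type":"object","properties":{"plan":{"type":"array"},"squeeze":{"type":"number"}},"required":["plan"]}

```bash
mkdir -p pics
python3 - <<'E'
from plant import r
import cv2
s=r.get_state();print(s)
for n in("top","scene"):
    print(n,r.camera_params(n)); cv2.imwrite(f"pics/{n}0.png",r.snapshot(n)[:,:,::-1])
print(r.camera_params("wrist"))
E
```

```text
{'clock': 0.0, 'q': array([-1.30719995,  0.68996455, -0.19452275,  1.56635994,  0.15727038,
        0.90249293, -0.21509043]), 'qd': array([-2.80139801e-05, -1.26629690e-03, -4.38448100e-04, -4.38412035e-05,
        7.54839399e-04,  2.43284307e-04, -3.95293216e-04]), 'joint_torque': array([ 1.38489054e-04, -5.27565300e+01, -1.26719009e+00, -1.53434086e+01,
       -5.28003427e-02,  6.56725912e-03,  1.68451847e-04]), 'tool_pos': array([0.14225295, 0.60793769, 0.23791814]), 'eef_rot': array([ 1.14603617e-01,  9.93410876e-01, -9.16499676e-04, -5.19440422e-05]), 'contact_force': array([-0.56448001, -0.45823573,  0.46454829]), 'moment': array([-0.00670341, -0.06229592, -0.02969875]), 'finger_force': 0.0, 'opening': 1.0000184117361295}
top {'fx': 536.219885733397, 'fy': 536.219885733397, 'cx': 324.589725383118, 'cy': 229.87303352187286, 'distortion': array([-0.10876011,  0.        ,  0.        ,  0.        ,  0.        ]), 'position': array([0.32824019, 0.01716095, 1.48488547]), 'attitude': array([-0.69987305,  0.70908191, -0.05544373,  0.06562438])}
scene {'fx': 453.01527627836884, 'fy': 453.01527627836884, 'cx': 315.59519568290693, 'cy': 245.27120514206672, 'distortion': array([-0.11700589,  0.        ,  0.        ,  0.        ,  0.        ]), 'position': array([ 1.03182333, -0.24868242,  0.97317058]), 'attitude': array([ 0.84053054,  0.4652663 , -0.14174466, -0.23862969])}
{'fx': 363.8070899335412, 'fy': 363.8070899335412, 'cx': 319.0662192019351, 'cy': 245.9922699976676, 'distortion': array([0.02307702, 0.        , 0.        , 0.        , 0.        ]), 'hand_eye': array([[-2.26596223e-03, -9.55570123e-01, -2.94755162e-01,
         7.54448245e-02],
       [ 9.99997423e-01, -2.12341224e-03, -8.03674116e-04,
        -8.40611271e-04],
       [ 1.42080255e-04, -2.94756224e-01,  9.55572472e-01,
        -1.46939178e-01],
       [ 0.00000000e+00,  0.00000000e+00,  0.00000000e+00,
         1.00000000e+00]])}
```

View pics/top0.png

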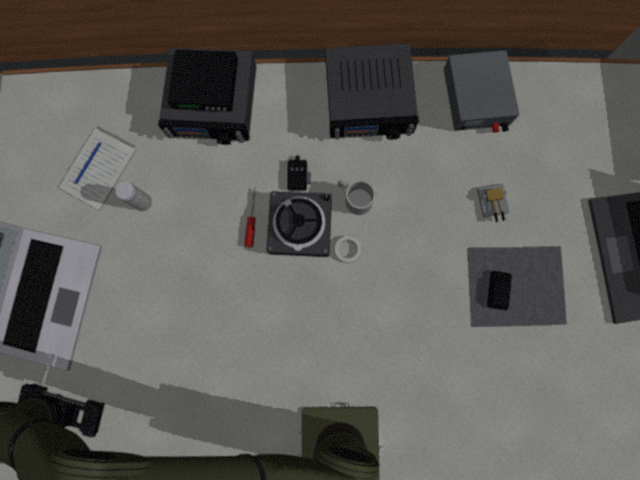

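View pics/scene0.png

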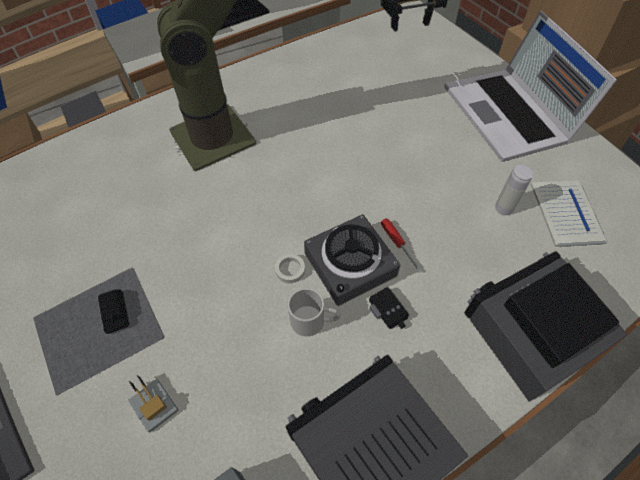

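The top view shows the speaker at about (299,222), with the tape at (347,248), the mug at (359,197), the mic at (297,174) and the screwdriver at (250,220). I'll enlarge both.

```bash
cat > h.py <<'E'
import numpy as np,cv2
from scipy.spatial.transform import Rotation as R
from plant import r
def cam(n,s=None):
    p=r.camera_params(n);K=np.array([[p['fx'],0,p['cx']],[0,p['fy'],p['cy']],[0,0,1]])
    if n=="wrist":
        T=np.eye(4);T[:3,:3]=R.from_quat(s['eef_rot']).as_matrix();T[:3,3]=s['tool_pos'];T=T@p['hand_eye'];C,A=T[:3,3],T[:3,:3]
    else: C,A=p['position'],R.from_quat(p['attitude']).as_matrix()
    return K,p['distortion'],C,A
def px2w(c,uv,z):
    K,d,C,A=c;n=cv2.undistortPoints(np.array([[uv]],float),K,d)[0,0];v=A@[n[0],n[1],1]
    return C+v*(z-C[2])/v[2]
def w2px(c,P):
    K,d,C,A=c
    return cv2.projectPoints(np.atleast_2d(P).astype(float),cv2.Rodrigues(A.T)[0],-A.T@C,K,d)[0][:,0]
E
python3 - <<'E'
import cv2,numpy as np
from h import *
a=cv2.imread("pics/top0.png")[180:268,255:343];b=cv2.imread("pics/scene0.png")[200:310,295:405]
f=lambda i:cv2.resize(i,(400,400),interpolation=cv2.INTER_CUBIC)
o=np.hstack([f(a),f(b)]);cv2.imwrite("pics/c0.png",np.clip(o*1.6,0,255).astype('uint8'))
c=cam("top");print(px2w(c,(299,222),.079),px2w(c,(268,191),.064),px2w(c,(331,255),.064))
E
```

```text
[0.59410472 0.10412986 0.079     ] [0.68443127 0.18964868 0.064     ] [0.50610211 0.01993537 0.064     ]
```

View pics/c0.png

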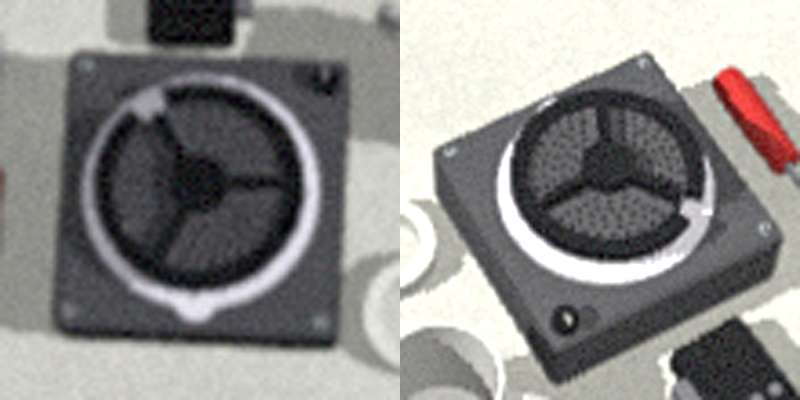

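```bash
cat >> h.py <<'E'
def shift(P,head,s=None):
    "tool-frame shift and wz from current pose to P with tool x heading (deg), pointing down"
    s=s or r.get_state();M=R.from_quat(s['eef_rot']);h=np.radians(head)
    G=np.array([[np.cos(h),np.sin(h),0],[np.sin(h),-np.cos(h),0],[0,0,-1]]).T
    G=np.column_stack([[np.cos(h),np.sin(h),0],[np.sin(h),-np.cos(h),0],[0,0,-1]])
    return M.inv().apply(np.array(P)-s['tool_pos']).round(4),(M.inv()*R.from_matrix(G)).as_rotvec().round(4)
E
sed -i '/-np.cos(h),0\],\[0,0,-1\]\]).T/d' h.py
python3 - <<'E'
from h import *
c=cam("top");q=lambda u,v,z:px2w(c,(255+u/4.545-.4,180+v/4.545-.4),z)
H=q(203,184,.098);E=q(196,315,.068);N=q(150,104,.084);k=q(326,82,.076)
c2=cam("scene");g=lambda u,v,z:px2w(c2,(295+u/3.636-.4,200+v/3.636-.4),z)
H2=g(610,160,.098) if 0 else g(210,160,.098);N2=g(293,209,.084);k2=g(166,319,.076)
an=lambda a,b:np.degrees(np.arctan2(*(b-a)[1::-1]))
print(H,H2,N,N2,E,k,k2);print(an(H,N),an(H2,N2),an(H,E),an(H,k),np.linalg.norm((N-H)[:2]),np.linalg.norm((E-H)[:2]))
print(shift([*H[:2],.22],167),shift([*H[:2],.22],60))
E
```

```text
[0.59564078 0.10223882 0.098     ] [0.59678882 0.10326913 0.098     ] [0.64684994 0.1342367  0.084     ] [0.64786835 0.13239446 0.084     ] [0.52317363 0.10848982 0.068     ] [0.66040752 0.03035919 0.076     ] [0.66631451 0.02499999 0.076     ]
31.999071756253965 29.691600205645297 175.06988287227682 -47.97974186941523 0.06038412940197703 0.07273625362322782
(array([-0.5566, -0.3893,  0.0187]), array([-0.0016,  0.0001, -0.0028])) (array([-0.5566, -0.3893,  0.0187]), array([-1.0000e-03,  1.5000e-03,  1.8647e+00]))
```

Call:
carry_out(
  plan=[
    {"rot":[0,0,0.1],"xyz":[-0.03,-0.021,0],"grip":255},
    {"rot":[0,0,0.2],"xyz":[-0.06,-0.042,0],"grip":255},
    {"rot":[0,0,0.3],"xyz":[-0.09,-0.063,0],"grip":255},
    {"rot":[0,0,0.4],"xyz":[-0.12,-0.084,0],"grip":255},
    {"rot":[0,0,0.5],"xyz":[-0.15,-0.105,0],"grip":255},
    {"rot":[0,0,0.6],"xyz":[-0.18,-0.126,0],"grip":255},
    {"rot":[0,0,0.7],"xyz":[-0.21,-0.147,0],"grip":255},
    {"rot":[0,0,0.8],"xyz":[-0.24,-0.168,0],"grip":255},
  ],
  squeeze=10,
)

```text
clock: 0.77
tool_pos: [0.3385, 0.3887, 0.2386]
eef_rot: [0.494, 0.869, -0.0, -0.0]
contact_force: [0.4, 0.6, 0.7]
opening: 0.421
finger_force: 0.0
```

```bash
python3 -c "
from h import *
s=r.get_state();print(s['clock'],s['q'],s['tool_pos'],s['opening'],shift([.5962,.1027,.22],60))"
```

```text
0.7667 [-0.94566892  0.54473081  0.00296866  1.89895895 -0.00246167  0.69845029
 -0.40485687] [0.33848379 0.38870208 0.2385596 ] 0.42141526113266625 (array([-0.3775,  0.0754,  0.0186]), array([-4.00e-04,  4.00e-04,  1.06e+00]))
```

Call:
carry_out(
  plan=[
    {"rot":[0,0,0.12],"xyz":[-0.035,0.0075,0],"grip":255},
    {"rot":[0,0,0.24],"xyz":[-0.07,0.015,0],"grip":255},
    {"rot":[0,0,0.36],"xyz":[-0.105,0.0225,0],"grip":255},
    {"rot":[0,0,0.48],"xyz":[-0.14,0.03,0],"grip":255},
    {"rot":[0,0,0.6],"xyz":[-0.175,0.0375,0],"grip":255},
    {"rot":[0,0,0.72],"xyz":[-0.21,0.045,0],"grip":255},
    {"rot":[0,0,0.84],"xyz":[-0.245,0.0525,0],"grip":255},
    {"rot":[0,0,0.96],"xyz":[-0.28,0.06,0],"grip":255},
  ],
)

```text
clock: 1.43
tool_pos: [0.5341, 0.1798, 0.2385]
eef_rot: [0.84, 0.542, -0.0, -0.0]
contact_force: [-0.0, 0.1, -0.2]
opening: 0.007
finger_force: 0.0
```

```bash
python3 -c "
from h import *
s=r.get_state();print(s['clock'],s['q'],s['tool_pos'],s['opening'],shift([.5962,.1027,.22],5))"
```

```text
1.4333 [-0.55789202  0.61920185  0.25465576  1.76854021 -0.2096806   0.78091879
 -0.62355531] [0.53408935 0.17982752 0.23852431] 0.006714170649015078 (array([-0.0447,  0.0884,  0.0185]), array([-5.0000e-04,  5.0000e-04,  1.0589e+00]))
```

Call:
carry_out(
  plan=[
    {"rot":[0,0,0.12],"xyz":[-0.015,0.03,0.006],"grip":255},
    {"rot":[0,0,0.24],"xyz":[-0.03,0.06,0.012],"grip":255},
    {"rot":[0,0,0.36],"xyz":[-0.045,0.088,0.018],"grip":255},
    {"rot":[0,0,0.48],"xyz":[-0.045,0.088,0.018],"grip":255},
    {"rot":[0,0,0.6],"xyz":[-0.045,0.088,0.018],"grip":255},
    {"rot":[0,0,0.6],"xyz":[-0.045,0.088,0.018],"grip":255},
    {"rot":[0,0,0.6],"xyz":[-0.045,0.088,0.018],"grip":255},
  ],
)

```text
clock: 2.02
tool_pos: [0.5951, 0.1047, 0.2202]
eef_rot: [0.962, 0.274, -0.001, -0.0]
contact_force: [0.6, 0.9, -0.1]
opening: 0.002
finger_force: 0.0
```

```bash
python3 -c "
from h import *
s=r.get_state();print(s['clock'],s['q'],s['tool_pos'],s['eef_rot'])
cv2.imwrite('pics/w1.png',np.clip(r.snapshot('wrist')[:,:,::-1]*1.5,0,255).astype('uint8'))"
```

```text
2.0167 [-0.47705958  0.71704057  0.40940443  1.66896261 -0.36142879  0.83245265
 -0.9267521 ] [0.59509633 0.10465965 0.22021085] [ 9.61667239e-01  2.74218586e-01 -5.36689810e-04 -2.93456350e-05]
```

View pics/w1.png

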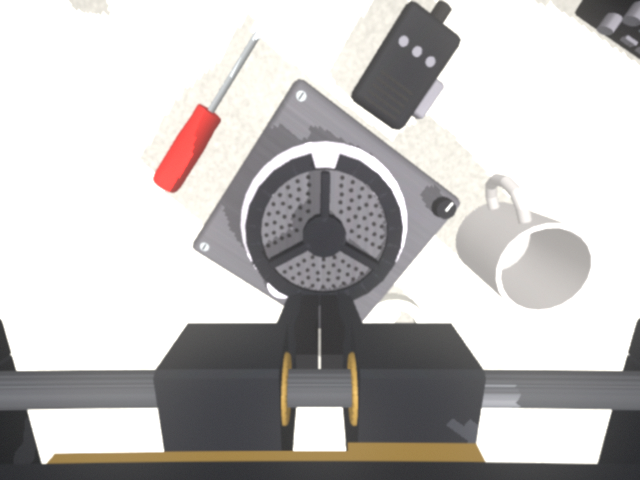

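Wrist view: hub top at (323.5,235), notch at (326,158), ear just left of the fingers at (275,291), knob at (445,207), case screws at (301,96) and (204,246).

Run:
```python
from h import *
s=r.get_state();c=cam("wrist",s)
H=px2w(c,(323.5,235),.098);N=px2w(c,(326,158),.079);k=px2w(c,(445,207),.076);E=px2w(c,(275,291),.068)
a1=px2w(c,(301,96),.065);a2=px2w(c,(204,246),.065)
an=lambda a,b:np.degrees(np.arctan2(*(b-a)[1::-1]))
print(H,N,k,E,an(H,N),an(H,E),an(a2,a1),an(H,k))
H=np.array([.5962,.1027]);u=lambda d:np.array([np.cos(np.radians(d)),np.sin(np.radians(d))])
for z in(.12,.0915): print(shift([*(H+.037*u(31)-.028*u(121)),z],31))
```

```text
[0.59897839 0.10217848 0.098     ] [0.64785983 0.13014528 0.079     ] [0.66551858 0.02760106 0.076     ] [0.52504223 0.10690718 0.068     ] 29.77539501797087 176.34054727371617 -3.743070217921583 -48.25971138280381
(array([0.0364, 0.0311, 0.1004]), array([-0.0006,  0.0006,  0.015 ]))
(array([0.0364, 0.0311, 0.1289]), array([-0.0006,  0.0006,  0.015 ]))
```

Call:
carry_out(
  plan=[
    {"rot":[0,0,0.01],"xyz":[0.02,0.016,0.02],"grip":255},
    {"rot":[0,0,0.01],"xyz":[0.037,0.031,0.05],"grip":255},
    {"rot":[0,0,0.01],"xyz":[0.037,0.031,0.08],"grip":255},
    {"rot":[0,0,0.01],"xyz":[0.037,0.031,0.105],"grip":255},
    {"rot":[0,0,0.01],"xyz":[0.037,0.031,0.118],"grip":255},
    {"rot":[0,0,0.01],"xyz":[0.037,0.031,0.125],"grip":255},
    {"rot":[0,0,0.01],"xyz":[0.037,0.031,0.128],"grip":255},
    {"rot":[0,0,0.01],"xyz":[0.037,0.031,0.128],"grip":255},
  ],
)

```text
clock: 2.73
tool_pos: [0.6436, 0.0976, 0.0933]
eef_rot: [0.963, 0.268, 0.0, -0.0]
contact_force: [-0.6, -0.1, -0.4]
opening: 0.007
finger_force: 0.0
```

```bash
python3 -c "
from h import *
s=r.get_state();print(s['clock'],s['q'],s['tool_pos'],s['eef_rot'],s['contact_force'])
cv2.imwrite('pics/w2.png',np.clip(r.snapshot('wrist')[:,:,::-1]*1.5,0,255).astype('uint8'))"
```

```text
2.7333 [-0.39323342  0.93440749  0.33078175  1.60643657 -0.43255575  0.6731871
 -0.87370658] [0.64357129 0.09758757 0.09328671] [ 9.63393513e-01  2.68090894e-01  4.57293528e-04 -4.32195578e-05] [-0.57483329 -0.09181896 -0.37413702]
```

View pics/w2.png

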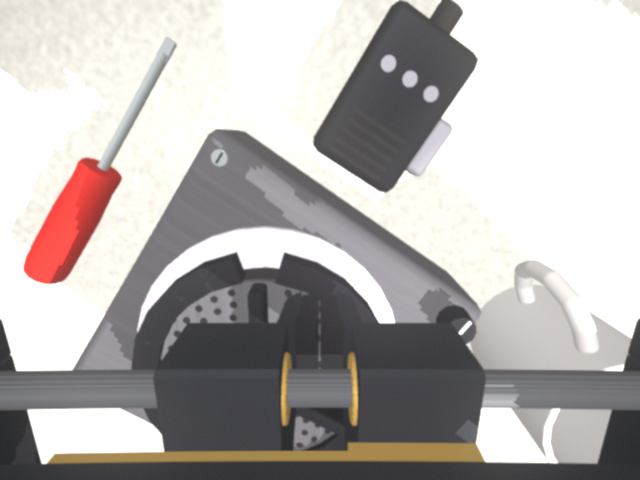

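The fingertip stands just clockwise of the notch rib, clear of the rim. Computing the sweep arc.

```bash
cat >> h.py <<'E'
Hc=np.array([.5975,.1025])
def arc(step,n=8,z=None):
    s=r.get_state();M=R.from_quat(s['eef_rot']);z=z or s['tool_pos'][2]
    p=M.inv().apply(np.r_[Hc,z]-s['tool_pos']);print(s['clock'],s['tool_pos'],s['contact_force'],'pivot',p.round(4),'head',np.degrees(np.arctan2(*M.as_matrix()[1::-1,0])))
    for i in range(1,n+1):
        a=-np.radians(step*i);print(round(a,3),(p-R.from_rotvec([0,0,a]).apply(p*[1,1,0])).round(4))
E
python3 -c "
from h import *
arc(6,z=.092)"
```

```text
2.7833 [0.6440208  0.0975376  0.09393906] [0.04822254 0.63300136 1.15396467] pivot [-0.0373 -0.0283  0.0018] head 31.088400843886276
-0.105 [ 0.0028 -0.0041  0.0018]
-0.209 [ 0.0051 -0.0084  0.0018]
-0.314 [ 0.0069 -0.0129  0.0018]
-0.419 [ 0.0083 -0.0176  0.0018]
-0.524 [ 0.0091 -0.0224  0.0018]
-0.628 [ 0.0095 -0.0273  0.0018]
-0.733 [ 0.0093 -0.0322  0.0018]
-0.838 [ 0.0087 -0.0371  0.0018]
```

Call:
carry_out(
  plan=[
    {"rot":[0,0,-0.105],"xyz":[0.0028,-0.0041,0],"grip":255},
    {"rot":[0,0,-0.21],"xyz":[0.0051,-0.0084,0],"grip":255},
    {"rot":[0,0,-0.315],"xyz":[0.0069,-0.0129,0],"grip":255},
    {"rot":[0,0,-0.42],"xyz":[0.0083,-0.0176,0],"grip":255},
    {"rot":[0,0,-0.525],"xyz":[0.0091,-0.0224,0],"grip":255},
    {"rot":[0,0,-0.63],"xyz":[0.0095,-0.0273,0],"grip":255},
    {"rot":[0,0,-0.735],"xyz":[0.0093,-0.0322,0],"grip":255},
    {"rot":[0,0,-0.84],"xyz":[0.0087,-0.0371,0],"grip":255},
  ],
)

```text
clock: 3.45
tool_pos: [0.6332, 0.1337, 0.0949]
eef_rot: [0.769, 0.639, 0.002, 0.001]
contact_force: [0.2, -1.2, -0.4]
opening: 0.009
finger_force: 0.3
```

```bash
python3 -c "
from h import *
arc(6,z=.092)"
```

```text
3.45 [0.63320896 0.13367783 0.09488264] [ 0.17495191 -1.24398423 -0.37012334] pivot [-0.0372 -0.0294  0.0027] head 79.47881771307954
-0.105 [ 0.0029 -0.004   0.0027]
-0.209 [ 0.0053 -0.0084  0.0027]
-0.314 [ 0.0073 -0.0129  0.0027]
-0.419 [ 0.0088 -0.0177  0.0027]
-0.524 [ 0.0097 -0.0225  0.0027]
-0.628 [ 0.0102 -0.0275  0.0027]
-0.733 [ 0.0101 -0.0324  0.0027]
-0.838 [ 0.0096 -0.0374  0.0027]
```

Call:
carry_out(
  plan=[
    {"rot":[0,0,-0.105],"xyz":[0.0029,-0.004,0.001],"grip":255},
    {"rot":[0,0,-0.21],"xyz":[0.0053,-0.0084,0.001],"grip":255},
    {"rot":[0,0,-0.315],"xyz":[0.0073,-0.0129,0.001],"grip":255},
    {"rot":[0,0,-0.42],"xyz":[0.0088,-0.0177,0.001],"grip":255},
    {"rot":[0,0,-0.525],"xyz":[0.0097,-0.0225,0.001],"grip":255},
    {"rot":[0,0,-0.63],"xyz":[0.0102,-0.0275,0.001],"grip":255},
    {"rot":[0,0,-0.735],"xyz":[0.0101,-0.0324,0.001],"grip":255},
    {"rot":[0,0,-0.84],"xyz":[0.0096,-0.0374,0.001],"grip":255},
  ],
)

```text
clock: 4.12
tool_pos: [0.5986, 0.1501, 0.0942]
eef_rot: [0.442, 0.897, 0.001, 0.002]
contact_force: [0.5, -0.5, 1.4]
opening: 0.005
finger_force: 0.8
```

```bash
python3 -c "
from h import *
arc(4.5,z=.092)
print(r.get_state()['q'])
cv2.imwrite('pics/w3.png',np.clip(r.snapshot('wrist')[:,:,::-1]*1.5,0,255).astype('uint8'))"
```

```text
4.1167 [0.59863173 0.15013744 0.09417155] [ 0.54758602 -0.46613281  1.44257961] pivot [-0.037  -0.03    0.0022] head 127.5983140743023
-0.079 [ 0.0022 -0.003   0.0022]
-0.157 [ 0.0042 -0.0062  0.0022]
-0.236 [ 0.006  -0.0095  0.0022]
-0.314 [ 0.0074 -0.0129  0.0022]
-0.393 [ 0.0086 -0.0165  0.0022]
-0.471 [ 0.0096 -0.0201  0.0022]
-0.55 [ 0.0102 -0.0238  0.0022]
-0.628 [ 0.0105 -0.0275  0.0022]
[-0.26729668  0.86630346 -0.09673781  1.70803509  0.13989536  0.56866193
  0.20845521]
```

View pics/w3.png

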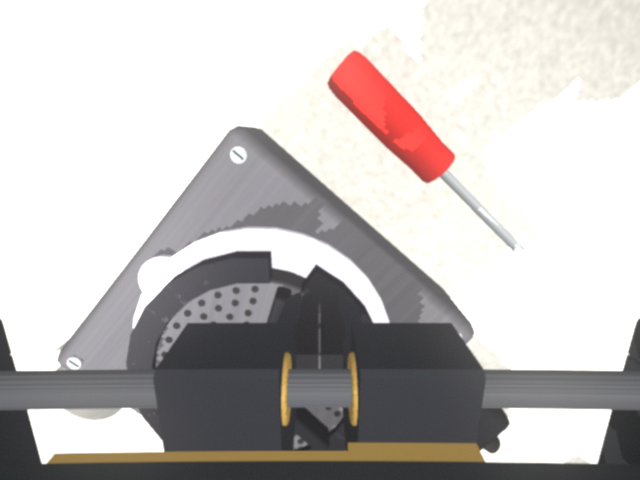

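The grille follows. The notch is at about (292,262), and the ear at (158,273) is still ahead of it.

Run:
```python
from h import *
c=cam("wrist",r.get_state());an=lambda b:np.degrees(np.arctan2(*(b[:2]-Hc)[::-1]))
for uv,z in(((270,253),.089),((318,267),.089),((294,266),.089),((158,273),.068)):
    P=px2w(c,uv,z);print(P,an(P),np.linalg.norm(P[:2]-Hc))
```

```text
[0.5647287  0.15648002 0.089     ] 121.2619621334092 0.06314903823869727
[0.58541642 0.16417547 0.089     ] 101.08509394458454 0.06284803863596242
[0.57668957 0.15803272 0.089     ] 110.54307465123293 0.05930393637149055
[0.52809927 0.10589695 0.068     ] 177.1977859603776 0.06948381253859003
```

Call:
carry_out(
  plan=[
    {"rot":[0,0,-0.087],"xyz":[0.0024,-0.0034,0],"grip":255},
    {"rot":[0,0,-0.175],"xyz":[0.0047,-0.007,0],"grip":255},
    {"rot":[0,0,-0.262],"xyz":[0.0065,-0.0106,0],"grip":255},
    {"rot":[0,0,-0.349],"xyz":[0.008,-0.0145,0],"grip":255},
    {"rot":[0,0,-0.436],"xyz":[0.0092,-0.0185,0],"grip":255},
    {"rot":[0,0,-0.524],"xyz":[0.01,-0.0225,0],"grip":255},
    {"rot":[0,0,-0.611],"xyz":[0.0104,-0.0266,0],"grip":255},
    {"rot":[0,0,-0.698],"xyz":[0.0105,-0.0308,0],"grip":255},
  ],
)

```text
clock: 4.83
tool_pos: [0.5676, 0.1401, 0.0936]
eef_rot: [0.11, 0.994, 0.001, 0.002]
contact_force: [0.3, -0.0, 2.6]
opening: 0.006
finger_force: 1.1
```

```bash
python3 -c "
from h import *
arc(4,z=.092)
print(r.get_state()['q'])
cv2.imwrite('pics/w4.png',np.clip(r.snapshot('wrist')[:,:,::-1]*1.5,0,255).astype('uint8'))"
```

```text
4.8333 [0.56755277 0.14005156 0.09355694] [ 0.28125465 -0.04004495  2.55713272] pivot [-0.0374 -0.0301  0.0017] head 167.3971223144509
-0.07 [ 0.002  -0.0027  0.0017]
-0.14 [ 0.0038 -0.0055  0.0017]
-0.209 [ 0.0054 -0.0084  0.0017]
-0.279 [ 0.0069 -0.0115  0.0017]
-0.349 [ 0.008  -0.0146  0.0017]
-0.419 [ 0.009  -0.0178  0.0017]
-0.489 [ 0.0098 -0.0211  0.0017]
-0.559 [ 0.0103 -0.0244  0.0017]
[-0.16801816  0.84655856 -0.26628686  1.80443339  0.39632729  0.53868025
  0.66007738]
```

View pics/w4.png

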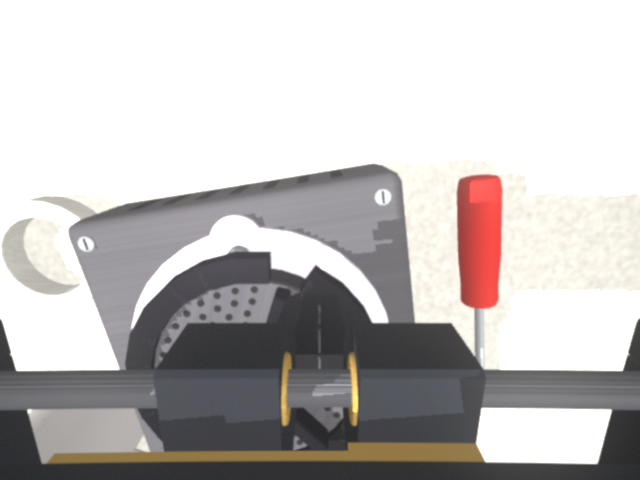

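Run:
```python
from h import *
c=cam("wrist",r.get_state());an=lambda b:np.degrees(np.arctan2(*(b[:2]-Hc)[::-1]))
for uv,z in(((294,266),.089),((234,234),.068)):
    P=px2w(c,uv,z);print(P,an(P),np.linalg.norm(P[:2]-Hc))
a,b=px2w(c,(86,244),.065),px2w(c,(383,197),.065);print(np.degrees(np.arctan2(*(b-a)[1::-1])))
```

```text
[0.54505226 0.13136087 0.089     ] 151.1769509282189 0.05986414137957584
[0.52974625 0.10345032 0.068     ] 179.19641496899374 0.06776041912420211
86.6266584306683
```

Call:
carry_out(
  plan=[
    {"rot":[0,0,-0.07],"xyz":[0.002,-0.0027,0],"grip":255},
    {"rot":[0,0,-0.14],"xyz":[0.0038,-0.0055,0],"grip":255},
    {"rot":[0,0,-0.209],"xyz":[0.0054,-0.0084,0],"grip":255},
    {"rot":[0,0,-0.279],"xyz":[0.0069,-0.0115,0],"grip":255},
    {"rot":[0,0,-0.349],"xyz":[0.008,-0.0146,0],"grip":255},
    {"rot":[0,0,-0.419],"xyz":[0.009,-0.0178,0],"grip":255},
    {"rot":[0,0,-0.419],"xyz":[0.009,-0.0178,0],"grip":255},
    {"rot":[0,0,-0.419],"xyz":[0.009,-0.0178,0],"grip":255},
  ],
)

```text
clock: 5.55
tool_pos: [0.5538, 0.124, 0.0923]
eef_rot: [-0.096, 0.995, -0.0, 0.001]
contact_force: [-0.8, -0.4, 0.5]
opening: 0.005
finger_force: 0.0
```

```bash
python3 -c "
from h import *
arc(1,z=.092)
print(r.get_state()['q'])
cv2.imwrite('pics/w5.png',cv2.resize(np.clip(r.snapshot('wrist')[190:340,120:420,::-1]*1.3,0,255).astype('uint8'),None,fx=2.6,fy=2.6))"
```

```text
5.55 [0.55375994 0.12396748 0.09230925] [-0.77048977 -0.35459422  0.4577735 ] pivot [-0.0388 -0.0294  0.0004] head -168.97777666148494
-0.017 [ 0.0005 -0.0007  0.0004]
-0.035 [ 0.001  -0.0014  0.0004]
-0.052 [ 0.0015 -0.0021  0.0004]
-0.07 [ 0.002  -0.0028  0.0004]
-0.087 [ 0.0024 -0.0035  0.0004]
-0.105 [ 0.0029 -0.0042  0.0004]
-0.122 [ 0.0033 -0.005   0.0004]
-0.14 [ 0.0037 -0.0057  0.0004]
[-0.0884536   0.846177   -0.36702251  1.8508176   0.54662696  0.54496942
  0.94570927]
```

View pics/w5.png

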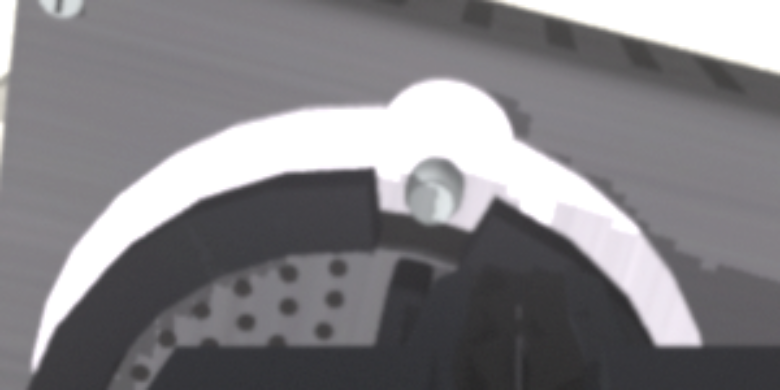

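The pin shows in the notch at crop (434,187), with the notch's outer edges at crop (376,170) and (493,200), so it is nearly centred. Checking by numbers.

Run:
```python
from h import *
s=r.get_state();c=cam("wrist",s);an=lambda b:np.degrees(np.arctan2(*(b[:2]-Hc)[::-1]))%360
for n,(u,v),z in(("L",(376,170),.089),("R",(493,200),.089),("pin top",(432,198),.079),("pin top hi",(436,182),.079),("ear",(450,125),.068),("Lin",(378,245),.089),("Rin",(464,265),.089)):
    P=px2w(c,(120+u/2.6,190+v/2.6),z);print(n,P.round(4),an(P).round(2),np.linalg.norm(P[:2]-Hc).round(4))
print(shift([*s['tool_pos'][:2],.13],191),shift([*Hc,.13],191),shift([*Hc,.101],191))
```

```text
L [0.5337 0.0949 0.089 ] 186.82 0.0643
R [0.5352 0.1151 0.089 ] 168.61 0.0636
pin top [0.5406 0.1046 0.079 ] 177.86 0.0569
pin top hi [0.5375 0.1048 0.079 ] 177.77 0.0601
ear [0.5298 0.1053 0.068 ] 177.64 0.0678
Lin [0.547  0.0972 0.089 ] 186.01 0.0508
Rin [0.5479 0.1123 0.089 ] 168.8 0.0505
(array([-0.    , -0.    , -0.0378]), array([-0.0005,  0.0011,  0.0012])) (array([-0.0388, -0.0298, -0.0377]), array([-0.0005,  0.0011,  0.0012])) (array([-0.0388, -0.0297, -0.0087]), array([-0.0005,  0.0011,  0.0012]))
```

Notch 177.7°, pin 177.8°: aligned. Back off, lift and move over the hub.

Call:
carry_out(
  plan=[
    {"rot":[0,0,0],"xyz":[0,0.005,0],"grip":255},
    {"rot":[0,0,0],"xyz":[0,0.005,-0.01],"grip":255},
    {"rot":[0,0,0],"xyz":[0,0.005,-0.028],"grip":255},
    {"rot":[0,0,0],"xyz":[-0.02,-0.015,-0.028],"grip":255},
    {"rot":[0,0,0],"xyz":[-0.039,-0.03,-0.028],"grip":255},
    {"rot":[0,0,0],"xyz":[-0.039,-0.03,-0.018],"grip":255},
    {"rot":[0,0,0],"xyz":[-0.039,-0.03,-0.01],"grip":255},
    {"rot":[0,0,0],"xyz":[-0.039,-0.03,-0.01],"grip":255},
  ],
)

```text
clock: 6.27
tool_pos: [0.5953, 0.103, 0.1002]
eef_rot: [-0.099, 0.995, 0.0, -0.002]
contact_force: [-0.9, 0.7, -0.8]
opening: 0.001
finger_force: 0.0
```

```bash
python3 -c "
from h import *
s=r.get_state();print(s['clock'],s['tool_pos'],s['contact_force'])"
```

```text
6.2667 [0.59527161 0.10296559 0.10020649] [-0.91936682  0.69388881 -0.80671332]
```

Call:
carry_out(
  plan=[
    {"rot":[0,0,0],"xyz":[-0.002,0,0.001],"grip":255},
    {"rot":[0,0,0],"xyz":[-0.002,0,0.002],"grip":255},
    {"rot":[0,0,0],"xyz":[-0.002,0,0.003],"grip":255},
    {"rot":[0,0,0],"xyz":[-0.002,0,0.004],"grip":255},
    {"rot":[0,0,0],"xyz":[-0.002,0,0.005],"grip":255},
    {"rot":[0,0,0],"xyz":[-0.002,0,0.006],"grip":255},
  ],
)

```text
clock: 6.77
tool_pos: [0.5989, 0.1038, 0.0962]
eef_rot: [-0.099, 0.995, 0.0, 0.0]
contact_force: [-2.4, 1.0, 4.2]
opening: 0.007
finger_force: 2.1
```

Call:
carry_out(
  plan=[
    {"rot":[0,0,0],"xyz":[0,0,0.001],"grip":255},
    {"rot":[0,0,0],"xyz":[0,0,0.002],"grip":255},
    {"rot":[0,0,0],"xyz":[0,0,0.003],"grip":255},
    {"rot":[0,0,0],"xyz":[0,0,0.004],"grip":255},
    {"rot":[0,0,0],"xyz":[0,0,0.004],"grip":255},
  ],
)

```text
clock: 7.18
tool_pos: [0.5992, 0.1034, 0.0915]
eef_rot: [-0.099, 0.995, 0.0, 0.0]
contact_force: [-1.0, 1.1, 2.6]
opening: 0.005
finger_force: 1.0
```

Call:
carry_out(
  plan=[
    {"rot":[0,0,0],"xyz":[0,0,0.001],"grip":255},
    {"rot":[0,0,0],"xyz":[0,0,0.002],"grip":255},
    {"rot":[0,0,0],"xyz":[0,0,0.003],"grip":255},
    {"rot":[0,0,0],"xyz":[0,0,0.003],"grip":255},
  ],
)

```text
clock: 7.52
tool_pos: [0.5994, 0.1032, 0.0896]
eef_rot: [-0.098, 0.995, -0.0, 0.0]
contact_force: [-3.5, 2.3, 9.6]
opening: 0.008
finger_force: 5.0
```

Call:
carry_out(
  plan=[
    {"rot":[0,0,0],"xyz":[0,0,0.001],"grip":255},
    {"rot":[0,0,0],"xyz":[0,0,0.001],"grip":255},
    {"rot":[0,0,0],"xyz":[0,0,0.001],"grip":255},
  ],
)

```text
clock: 7.77
tool_pos: [0.5995, 0.1032, 0.0894]
eef_rot: [-0.098, 0.995, -0.0, 0.001]
contact_force: [-5.0, 1.7, 16.5]
opening: 0.01
finger_force: 8.2
```

Call:
carry_out(
  plan=[
    {"rot":[0,0,0],"xyz":[0,0,0.0008],"grip":255},
    {"rot":[0,0,0],"xyz":[0,0,0.0008],"grip":255},
    {"rot":[0,0,0],"xyz":[0,0,-0.005],"grip":255},
    {"rot":[0,0,0],"xyz":[0,0,-0.02],"grip":255},
    {"rot":[0,0,0],"xyz":[0,0,-0.05],"grip":255},
    {"rot":[0,0,0],"xyz":[0,0,-0.08],"grip":255},
    {"rot":[0,0,0],"xyz":[0,0,-0.08],"grip":255},
    {"rot":[0,0,0],"xyz":[0,0,-0.08],"grip":255},
  ],
)

```text
clock: 8.43
tool_pos: [0.6006, 0.1018, 0.1689]
eef_rot: [-0.098, 0.995, -0.001, 0.002]
contact_force: [-0.2, 0.6, 0.1]
opening: 0.006
finger_force: 0.0
```

Run:
```python
from h import *
s=r.get_state();print(s['clock'],s['tool_pos'],s['contact_force'])
c=cam("wrist",s);i=r.snapshot('wrist')
h=np.radians(177.8);P=lambda z,rr:np.r_[Hc+rr*np.array([np.cos(h),np.sin(h)]),z]
u0=w2px(c,P(.079,.057))[0].astype(int);print(u0, w2px(c,[P(.079,.057),P(.079,.062),P(.089,.062)]))
x,y=u0-[100,60]
cv2.imwrite('pics/w6.png',cv2.resize(np.clip(i[y:y+150,x:x+200,::-1]*1.3,0,255).astype('uint8'),None,fx=4,fy=4,interpolation=2))
print(x,y)
```

```text
8.4333 [0.60064471 0.10181743 0.16887208] [-0.23623135  0.57556312  0.0690769 ]
[344 161] [[344.00040905 161.89413954]
 [345.98642142 153.97186253]
 [347.13418306 154.91637825]]
244 101
```

View pics/w6.png

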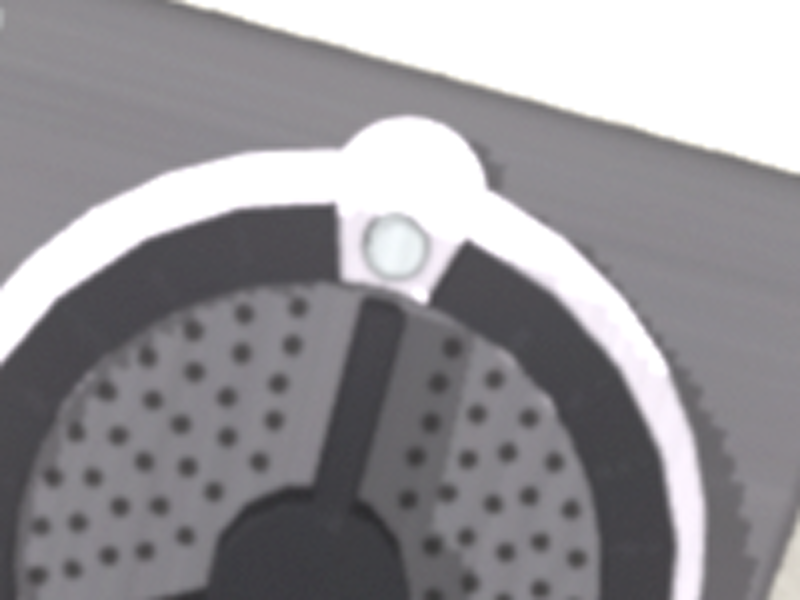

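The pin sits centred in the notch at crop (396,246), its tip looking flush with the rim top. A quick numerical check of depth from rim versus surround.

Run:
```python
from h import *
from scipy.optimize import least_squares
s=r.get_state();K,d,C,A=cam("wrist",s)
S=np.array([(172,172),(255,152),(335,150),(560,240),(665,370),(703,520)])/4+[244,101]
M=np.array([(60,300),(150,240),(240,212),(337,205),(470,240),(560,310),(625,390),(668,500)])/4+[244,101]
def f(p):
    c=(K,d,C+[0,0,p[2]],A);o=[]
    for U,z,rr in((S,.068,.070),(M,p[3],.062)):
        o+=[1000*(np.linalg.norm(px2w(c,u,z)[:2]-p[:2])-rr) for u in U]
    return o
q=least_squares(f,[*Hc,0,.084]);print(q.x,np.round(q.fun,2),'home .079, riding .089')
```

```text
[0.59706009 0.10047496 0.00059837 0.07753702] [ 0.22  0.35  0.34 -0.06 -0.    0.04 -0.42 -0.2  -0.19  0.19  0.32 -0.71
 -0.36  0.34] home .079, riding .089
```

The rim top fits at 77.5 mm (home is 79, riding would be 89), so the grille is fully home. The hand is clear, so I'm handing in.

```bash
python3 -c "
from plant import r
print(r.finish_job())"
```

```text
the job is handed in; nothing more can be done
None
```

The grille's notch is turned over the pin and it measures fully home; the hand is clear, nothing else was touched as far as I could tell, and the job is handed in (no verdict was returned).

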